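Shut the tool chest

ROBOT

A 6-joint arm with a two-finger parallel gripper is mounted at the origin on the work surface. World frame = base frame: x ahead of the robot, y to its left, z up, the work surface at z = 0. Lengths are in m, angles in rad, forces in N, time in s.
With the tool pointing down it reaches from about 0.35 to 0.85 m from the base axis. Payload 8.1 kg.
Tool frame: the origin (TCP) lies between the finger pads; the fingertips stand tips_ahead ahead of it and the grasp point (between the pads) lies 8 mm behind it (tips_ahead is the distance from the TCP to the fingertips, in m); z points along the fingers, x is the direction in which the jaws open and shut, and the axes are right-handed (so a half turn about z gives the same grasp; the last joint's range is limited). The gripper opens to 93 mm and grips with 3 to 60 N. Pads are 15 mm wide; open, the fingers measure 128 mm over their backs; the gripper's body (75 mm by 188 mm) begins 65 mm behind the grasp point.
Start: joints at [-1.377, 0.13, 1.488, -0, 1.523, -0.085], TCP at [0.165, -0.577, 0.23] pointing down, gripper open.
Joint ranges: [-2.96, 2.96], [-0.89, 2.26], [0.02, 2.5], [-1.34, 4.48], [0, 2.73], [-2.66, 2.66]. Speed limits (rad/s): [2.39, 2.39, 2.79, 3.14, 3.14, 3.14].

INTERFACE

Orientations are given as a rotation vector (axis times angle).
In Python, from plant import * gives the robot as it stands.
- The arm moves only by the tool play_rows, never from a script. Its argument "increments" is a list that holds one entry, the list of rows, each a list of 4 numbers: the shift along the tool's x, y, z in cm, then the turn about the tool's z in rad. A call has 1 to 5 rows; each row is the pose to reach, as a shift and turn from the pose measured when the call began, along the tool's axes at that moment; what a row does not reach only later rows make up. A row lasts 1/10 s, in which the tool goes at most 50 mm and 8.59 degrees, less where a joint would pass 70% of its speed; a pose out of reach is approached as far as the arm can. A call with a gripper value outside its range is refused whole. "jaw" is the finger opening in cm, from 0 to 9.3, set as the call begins (left out, the last holds). The fingers move at their own pace and stop on an object; "squeeze" is the grip in N (left out, the last holds). Time passes only in rows, so rows that repeat a pose let the fingers close. It gives the time, the measured TCP pose, the force and the opening at its end, in the units of the state.
- read_state(): the state, without advancing time (a new reading comes with each control period).
- read_camera(name): name is "scene" or "top" or "wrist"; returns (picture, depth): 384x512x3 uint8, blue, green, red; 384x512 float32, m along the optical axis (not along the pixel's ray), 0 where there is no reading.
- camera_params(name): a dict with "K" (3x3 intrinsics, pixels), "k1" (the pictures are not rectified: a ray, as slopes to the right and down, at radius r is drawn at 1 + k1 r^2 times it, then the intrinsics apply), "eye" and "orientation" of the camera in the world. Camera axes: x right, y up, looking along -z (the intrinsics and any distortion apply to the point x, -y, -z); pixel columns grow to the right and rows downward; lengths in m; the calibration is good to about 2 mm. A picture is of the moment at which its call begins: read the wrist's pose just before it. camera_params takes no time and is no camera call; for the wrist camera it gives the pose at the moment of the call.
- close_job(): hands the job in, once; it reports no verdict.
The state is a dict: "t": time; "q": joint angles; "dq": joint speeds; "joint_torque": joint torques, N m; "tool_pos": TCP position; "orientation": TCP orientation; "force": force on the tool from outside, world axes, zero at the start; "wrist_torque": the same for the moment, N m; "opening": finger opening in m.
Only numpy, scipy, OpenCV 4.12 (cv2) and the standard library are available. Lean on these libraries where they do the work, as an engineer would, in place of code of your own. Each camera call takes 0.05 s, during which the arm holds its last target.

TASK

Close up the grey tool chest without gripping anything: with your fingertips, push both of its open drawers fully home, and only then swing the lid over and press it fully shut. Do not pull a drawer farther out, shove the chest along the bench or lift it, and leave the things around it where they are.

Things in the scene. Friction and masses are not known exactly. Their poses are not given: they have to be found in the camera images.
- chest: grey steel tool chest, loose on the bench, about 4.8 kg: 170 deep (its x) x 280 wide (y) x 100 mm tall without lid. Origin: centre of its underside; x points from the drawer front (x = -85 mm) to the back (+85 mm), y to its left drawer, z up. Upper 38 mm: open tray under the lid; below it two drawers side by side. A carrying bail sticks out 22 mm from each end, 75 mm up
- drawer_left (a joint): how far the drawer on the chest's +y side is out, m: 0 fully home, grows as it comes out towards the chest's -x. Slides with about 1.5 N of friction and stays where it is left
- drawer_right (a joint): the same for the drawer on the chest's -y side
- drawer_left_handle (a point): centre of the left drawer's handle: a level steel bar 10 mm thick, 70 mm long along the chest's y, 40 mm above the bench, 28 mm in front of the drawer's front. It moves with the drawer; when home it lies at x = -113, y = +70 mm in the chest's frame. The drawer front is 134 mm wide, 5 to 59 mm above the bench
- drawer_right_handle (a point): the same for the right drawer; with the drawer home it lies at x = -113 mm, y = -70 mm in the chest's frame
- lid (a joint): opening angle of the chest's lid, rad: 0 shut, grows as its front edge swings up and back. Stiff hinge: the lid stays where it is left, and 1 to 3 N at its edge swings it shut
- lid_hinge (a point): middle of the lid's hinge line (along the chest's y), at x = +85, z = 100 mm in the chest's frame. At angle a the lid reaches 170 mm from here: cos(a) towards the chest's -x, sin(a) upwards. The lid is a flat steel plate 8 mm thick, 282 mm wide; its outer face (top when shut) lies 8 mm outside the hinge line
- lid_edge (a point): middle of the lid's free front edge, half-way through its thickness; moves with the lid
- jar: bystander: glass screw jar with a steel cap, 60 mm across, 85 mm tall; origin at the centre of its underside, leave it alone
- reel: bystander: short upright green plastic reel core, 64 mm across, 45 mm tall; origin at the centre of its underside, leave it alone
- heatsink: bystander: finned aluminium heat sink, 90 x 60 x 35 mm; origin at the centre of its underside, leave it alone
- board: bystander: green circuit board standing on edge in a wooden foot, foot 200 x 50 mm, 142 mm tall in all; origin at the centre of its underside, leave it alone
- driver: bystander: screwdriver lying on the bench, about 200 mm long; leave it alone
- bitbox: bystander: closed orange plastic box, 100 x 65 x 30 mm; origin at the centre of its underside, leave it alone
- spanner: bystander: steel spanner lying on the bench behind the chest, about 180 mm long; leave it alone

How it is judged:
By the outcome, as a careful person would: the job done as asked, in the order asked, and still so for the second after the job is handed in, with the robot touching nothing.
It also fails if it takes over 59 s, if anything falls off the work surface, if the arm or the gripper's body presses on something with over 40 N, if the wrist force passes 120 N, or if a joint passes its speed limit or range.

## Working session

There is one attempt and no reset: what is moved stays moved. The work goes in short steps, Python scripts to look and compute and a tool call to move; the robot and the scene stay as the last step left them, time stands still between calls to the robot, and variables do not carry over. Pictures are saved under pics/ and viewed, and the job is handed in when it is done.

Besides the shell and the picture viewer there is one more tool, called after "Request:" by a JSON object that holds its "name" and its "arguments". play_rows: Moves the arm, as the interface text tells. Its arguments: {"type":"object","properties":{"increments":{"type":"array"},"jaw":{"type":"number"},"squeeze":{"type":"number"}},"required":["increments"]}

```bash
ls; mkdir -p pics; cat > h.py <<'E'
from plant import *
import numpy as np, cv2
from scipy.spatial.transform import Rotation as R
def rot(o):
    o=np.array(o,float)
    if o.shape==(3,3): return o
    return R.from_rotvec(o).as_matrix() if o.size==3 else R.from_quat(o).as_matrix()
def cloud(depth,p):
    K=np.array(p["K"]);k1=p["k1"]
    v,u=np.mgrid[0:depth.shape[0],0:depth.shape[1]]
    pts=np.stack([u.ravel(),v.ravel()],-1).astype(np.float64)[:,None]
    n=cv2.undistortPoints(pts,K,np.array([k1,0,0,0.]))[:,0]
    d=depth.ravel()[:,None]
    c=np.hstack([n[:,:1]*d,-n[:,1:]*d,-d])
    w=c@rot(p["orientation"]).T+np.array(p["eye"])
    return w.reshape(depth.shape+(3,))
E
python3 - <<'E'
from h import *
print(read_state())
for n in("scene","top"):
    p=camera_params(n);im,d=read_camera(n);print(n,p)
    cv2.imwrite(f"pics/{n}0.png",im);np.savez(f"{n}0.npz",d=d,w=cloud(d,p),im=im)
E
```

```text
pics
{'t': 0.0, 'q': array([-1.37738903e+00,  1.31145415e-01,  1.48927940e+00,  2.40707835e-05,
        1.52303153e+00, -8.53639845e-02]), 'dq': array([-1.06470903e-03,  3.88253376e-04,  2.14833040e-03, -5.34567399e-05,
       -1.08786067e-04,  1.10270691e-05]), 'joint_torque': array([-2.01427043e-03, -5.59844041e+01, -4.91760314e+01,  7.67115480e-02,
        3.52184486e-02, -1.69374184e-04]), 'tool_pos': array([ 0.16504714, -0.57626877,  0.2285968 ]), 'orientation': array([-2.50752239e+00,  1.89050242e+00,  2.15269703e-03]), 'force': array([ 0.69502623,  1.08384021, -0.0316054 ]), 'wrist_torque': array([-0.01496197, -0.00046559,  0.0110064 ]), 'opening': 0.09266504993151013}
scene {'K': array([[361.2006426 ,   0.        , 258.59459703],
       [  0.        , 361.2006426 , 189.91101184],
       [  0.        ,   0.        ,   1.        ]]), 'k1': -0.11071290218307642, 'eye': array([ 0.96990284, -0.23724788,  0.92797946]), 'orientation': array([0.43885674, 0.25578341, 1.02919614])}
top {'K': array([[482.78853006,   0.        , 261.14607686],
       [  0.        , 482.78853006, 183.83268825],
       [  0.        ,   0.        ,   1.        ]]), 'k1': -0.16599525045307206, 'eye': array([ 0.53404171, -0.01004945,  1.38585826]), 'orientation': array([ 0.06026361, -0.0556382 , -1.55332737])}
```

View pics/scene0.png

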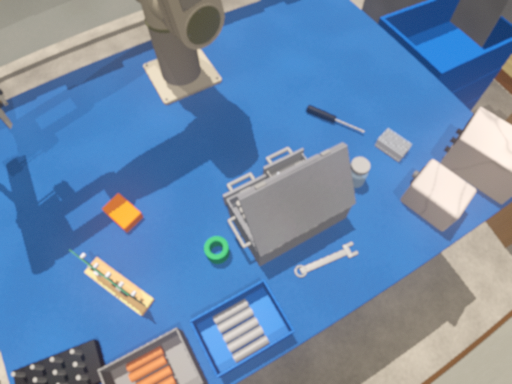

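View pics/top0.png

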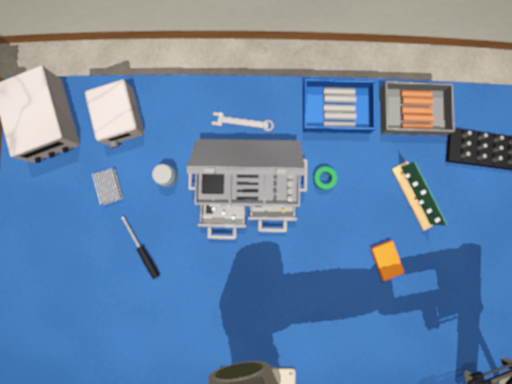

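The scene view shows the chest with its lid open, the jar beside its left end, the reel off its right end and the spanner behind. The top view has the chest at px (190–305, 140–240), with handles at (222,236) left and (272,230) right. The drawers face the robot.

```bash
python3 - <<'E'
from h import *
z=np.load("top0.npz");w=z["w"]
for (u,v) in [(222,237),(272,230),(210,237),(235,237),(260,230),(285,230),(222,226),(272,218),(191,175),(304,175),(192,165),(303,165),(192,142),(300,142),(164,175),(325,178),(240,122),(200,185),(300,185),(200,205),(298,205)]:
    print((u,v),w[v,u].round(3))
im=cv2.resize(z["im"][120:260,170:350],None,fx=4.4,fy=4.2,interpolation=cv2.INTER_CUBIC);cv2.imwrite("pics/topc.png",im)
s=np.load("scene0.npz");W=s["w"]
im=cv2.resize(s["im"][130:280,200:380],None,fx=4.4,fy=4,interpolation=cv2.INTER_CUBIC);cv2.imwrite("pics/scc.png",im)
E
```

```text
(222, 237) [0.484 0.101 0.042]
(272, 230) [ 0.506 -0.038  0.043]
(210, 237) [0.483 0.134 0.042]
(235, 237) [0.485 0.065 0.045]
(260, 230) [ 0.505 -0.004  0.042]
(285, 230) [ 0.506 -0.074  0.041]
(222, 226) [0.515 0.1   0.061]
(272, 218) [ 0.539 -0.037  0.056]
(191, 175) [0.652 0.186 0.079]
(304, 175) [ 0.665 -0.129 -0.006]
(192, 165) [0.661 0.16  0.244]
(303, 165) [ 0.666 -0.105  0.238]
(192, 142) [ 0.756  0.199 -0.005]
(300, 142) [ 0.742 -0.107  0.115]
(164, 175) [0.65  0.26  0.082]
(325, 178) [ 0.657 -0.189 -0.001]
(240, 122) [0.815 0.059 0.006]
(200, 185) [0.626 0.163 0.066]
(300, 185) [ 0.636 -0.117 -0.005]
(200, 205) [ 0.573  0.17  -0.005]
(298, 205) [ 0.574 -0.105  0.097]
```

View pics/topc.png

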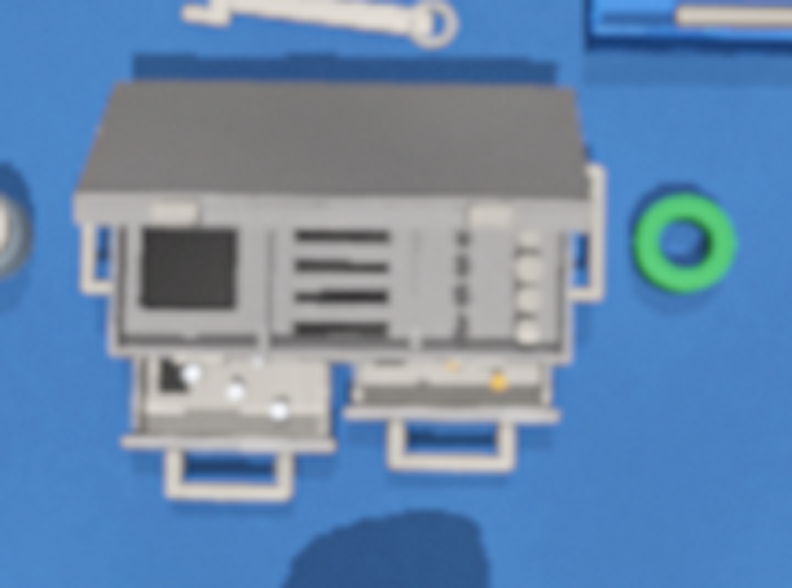

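View pics/scc.png

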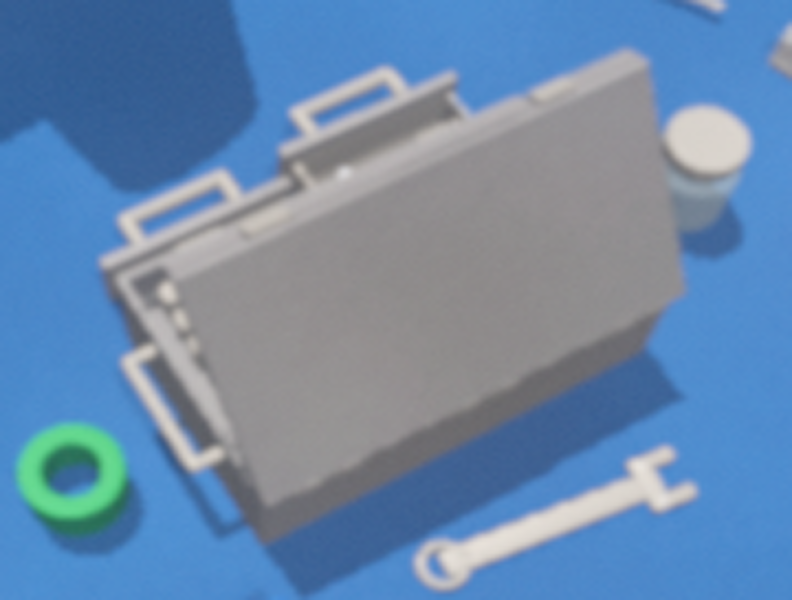

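```bash
python3 - <<'E'
from h import *
w=np.load("top0.npz")["w"];W=np.load("scene0.npz")["w"]
P=np.vstack([w.reshape(-1,3),W.reshape(-1,3)])
src=np.r_[np.zeros(w.size//3),np.ones(W.size//3)]
def box(lo,hi,s=None):
    m=np.all((P>lo)&(P<hi),1)
    if s is not None: m&=src==s
    return P[m]
# bars
for nm,lo,hi in [("L",(.46,.06,.03),(.497,.14,.055)),("R",(.49,-.08,.03),(.517,0,.055))]:
  for s in (0,1):
    q=box(lo,hi,s); 
    if len(q)<5: print(nm,s,len(q));continue
    print(nm,s,len(q),q.mean(0).round(4),"fit dx/dy",np.polyfit(q[:,1],q[:,0],1).round(3),"yr",np.percentile(q[:,1],[2,98]).round(3), np.percentile(q[:,0],[2,98]).round(3))
# front wall top rim z~.1, x .56-.60
for s in (0,1):
    q=box((.555,-.1,.09),(.59,.15,.107),s); print("rim",s,len(q))
    if len(q)>5:
        b=[]
        for y in np.arange(-.09,.14,.01):
            k=q[abs(q[:,1]-y)<.005]
            if len(k): b.append((y,k[:,0].min()))
        b=np.array(b);print(np.polyfit(b[:,0],b[:,1],1),b[::4])
# lid outer plane
q=box((.64,-.11,.12),(.78,.15,.24)); 
for s in(0,1):
    q=box((.65,-.09,.12),(.79,.14,.235),s); c=q.mean(0)
    for it in range(4):
        c=q.mean(0);n=np.linalg.svd(q-c,full_matrices=False)[2][2];r=(q-c)@n;q=q[abs(r)<.006]
    n*=np.sign(n[2]);print("lid",s,len(q),c.round(3),n.round(3),"a deg",np.degrees(np.arctan2(n[0],n[2])), "yaw",np.degrees(np.arctan2(n[1],n[0])), r.std())
    print("  x@z=.108",c[0]-(.108-c[2])*n[2]/n[0]-0)
q=box((.62,-.15,.225),(.70,.2,.27));print("edge",len(q),q.mean(0),np.percentile(q[:,1],[1,99]),np.percentile(q[:,2],[1,99]),np.percentile(q[:,0],[1,99]))
for nm,u,v in [("bailL",86,0)]:pass
q=box((.6,-.16,.065),(.75,-.115,.09));print("bailR",q.mean(0),q[:,1].min(),q[:,1].max(),len(q))
q=box((.6,.16,.065),(.75,.205,.09));print("bailL",q.mean(0),q[:,1].min(),q[:,1].max(),len(q))
q=box((.6,.21,.075),(.72,.30,.1));print("jar",q.mean(0),q.min(0),q.max(0))
q=box((.6,-.25,.035),(.72,-.15,.055));print("reel",q.mean(0),q.min(0),q.max(0))
E
```

```text
L 0 127 [0.4865 0.1002 0.0424] fit dx/dy [-0.     0.487] yr [0.062 0.139] [0.48  0.496]
L 1 93 [0.4864 0.0985 0.0441] fit dx/dy [-0.003  0.487] yr [0.065 0.139] [0.48  0.495]
R 0 113 [ 0.5079 -0.0394  0.0426] fit dx/dy [0.014 0.508] yr [-0.076 -0.001] [0.503 0.516]
R 1 104 [ 0.5076 -0.0389  0.0443] fit dx/dy [-0.007  0.507] yr [-0.075 -0.002] [0.501 0.516]
rim 0 191
[-0.00338548  0.57317049] [[-0.09        0.57400043]
 [-0.05        0.57099046]
 [-0.01        0.57543448]
 [ 0.03        0.57462768]
 [ 0.07        0.57414873]
 [ 0.11        0.57070758]]
rim 1 91
[-0.00724917  0.5709064 ] [[-0.09        0.57193997]
 [-0.05        0.56636815]
 [-0.01        0.57213276]
 [ 0.03        0.57279087]
 [ 0.07        0.57002706]
 [ 0.11        0.56790892]]
lid 0 1973 [0.702 0.025 0.181] [0.848 0.001 0.53 ] a deg 57.98762761099139 yaw 0.03770236795601484 0.0009852523212073
  x@z=.108 0.7472164187876374
lid 1 4357 [0.701 0.021 0.18 ] [ 0.85  -0.003  0.527] a deg 58.18737454946767 yaw -0.17423580387253168 0.001093690959755578
  x@z=.108 0.74582321653185
edge 3365 [0.65934295 0.02722423 0.24149245] [-0.10543934  0.16952492] [0.22543851 0.25240026] [0.64257932 0.67432816]
bailR [ 0.65760536 -0.12508449  0.07757011] -0.13075760003963077 -0.11537576827760133 222
bailL [0.63807427 0.17601046 0.07447216] 0.16018044330902065 0.19287752261953395 122
jar [0.65527839 0.26519487 0.08393642] [0.62820072 0.23925828 0.07521192] [0.68109644 0.29397924 0.09101037]
reel [ 0.65527642 -0.18495558  0.04402336] [ 0.62198838 -0.21643944  0.03505587] [ 0.68735396 -0.15383335  0.05226468]
```

```bash
cat >> h.py <<'E'
def plan(x,y,z,yawx=None):
    s=read_state();M=rot(s["orientation"]);d=np.array([x,y,z])-s["tool_pos"]
    t=M.T@d*100
    a=0
    if yawx is not None:
        des=M.T@np.array([np.cos(yawx),np.sin(yawx),0]);a=np.arctan2(des[1],des[0])
        a=(a+np.pi/2)%np.pi-np.pi/2
    print("t",round(s["t"],2),"pos",s["tool_pos"].round(4),"F",s["force"].round(2),"q",s["q"].round(2))
    print("tool axes (cols):\n",M.round(3));print("shift cm",t.round(2),"turn",round(a,3))
E
python3 - <<'E'
from h import *
import plant
print([n for n in dir(plant) if not n.startswith('_')]); print(globals().get("tips_ahead"))
plan(.44,.10,.2,np.pi/2)
E
```

```text
['IKError', 'camera_params', 'close_job', 'read_camera', 'read_state', 'tips_ahead']
0.011
t 0.1 pos [ 0.1651 -0.5764  0.2287] F [ 0.22  0.44 -0.27] q [-1.38  0.13  1.49  0.    1.52 -0.09]
tool axes (cols):
 [[ 0.275 -0.961 -0.   ]
 [-0.961 -0.275  0.002]
 [-0.002 -0.    -1.   ]]
shift cm [-57.45 -45.05   2.97] turn 0.279
```

Request:
{"name": "play_rows", "arguments": {"increments": [[[-2.8,-3.5,0,0.03],[-5.6,-7,0,0.06],[-8.4,-10.5,0,0.09],[-11.2,-14,0,0.12],[-14,-17.5,0,0.15]]], "jaw": 0, "squeeze": 10}}

```text
t: 0.6
tool_pos: [0.2953, -0.3918, 0.2285]
orientation: [-2.357, 2.075, 0.003]
force: [1.5, 0.7, 0.9]
opening: 0.0574
```

```bash
python3 -c "
from h import *
plan(.42,-.2,.22,np.pi/2)"
```

```text
t 0.6 pos [ 0.2953 -0.3918  0.2285] F [1.49 0.7  0.87] q [-1.03 -0.17  1.78  0.    1.53  0.41]
tool axes (cols):
 [[ 0.127 -0.992 -0.001]
 [-0.992 -0.127  0.002]
 [-0.002  0.    -1.   ]]
shift cm [-17.45 -14.8    0.89] turn 0.127
```

Request:
{"name": "play_rows", "arguments": {"increments": [[[-3.5,-3,0.2,0.03],[-7,-6,0.4,0.06],[-10.5,-9,0.6,0.09],[-14,-12,0.8,0.12],[-17.5,-14.5,0.9,0.127]]]}}

```text
t: 1.1
tool_pos: [0.4175, -0.1978, 0.2194]
orientation: [-2.22, 2.221, 0.004]
force: [1.7, -0.3, 0.5]
opening: 0.0175
```

```bash
python3 -c "
from h import *
plan(.44,.10,.2,np.pi/2)"
```

```text
t 1.1 pos [ 0.4175 -0.1978  0.2194] F [ 1.69 -0.25  0.46] q [-0.55 -0.25  1.87  0.    1.52  1.02]
tool axes (cols):
 [[-0.001 -1.    -0.001]
 [-1.     0.001  0.003]
 [-0.003  0.001 -1.   ]]
shift cm [-29.78  -2.22   2.01] turn -0.001
```

Request:
{"name": "play_rows", "arguments": {"increments": [[[-4.5,-0.4,0.4,0],[-9,-0.8,0.8,0],[-13.5,-1.2,1.2,0],[-18,-1.6,1.6,0],[-22.5,-2,2,0]]]}}

```text
t: 1.6
tool_pos: [0.4373, 0.029, 0.1996]
orientation: [-2.22, 2.222, 0.004]
force: [0.8, 0.3, -0.1]
opening: 0.0005
```

Request:
{"name": "play_rows", "arguments": {"increments": [[[-3.5,0,3,0],[-7,0,6,0],[-7.4,0,10,0],[-7.4,0,14,0],[-7.4,0,15,0]]]}}

```text
t: 2.1
tool_pos: [0.433, 0.1034, 0.045]
orientation: [2.218, -2.217, -0.012]
force: [-0.7, -0.1, -0.2]
opening: 0.0004
```

```bash
python3 -c "
from h import *
plan(.465,.10,.034,np.pi/2)
im,d=read_camera('top');cv2.imwrite('pics/top1.png',cv2.resize(im[120:320,130:350],None,fx=3.5,fy=3))"
```

```text
t 2.1 pos [0.433  0.1034 0.045 ] F [-0.74 -0.06 -0.22] q [ 0.12 -0.11  2.08  0.    1.18  1.69]
tool axes (cols):
 [[ 0.    -1.    -0.009]
 [-1.    -0.     0.001]
 [-0.002  0.009 -1.   ]]
shift cm [ 0.34 -3.21  1.07] turn 0.0
```

View pics/top1.png

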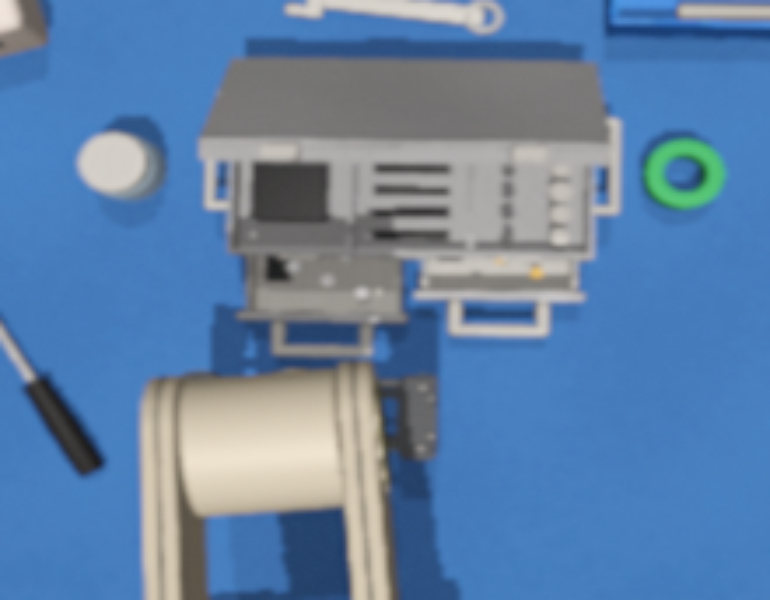

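Request:
{"name": "play_rows", "arguments": {"increments": [[[0.3,-1,0.8,0],[0.3,-2,1.1,0],[0.3,-2.6,1.1,0],[0.3,-3.2,1.1,0],[0.3,-3.8,1.1,0]]]}}

```text
t: 2.65
tool_pos: [0.4726, 0.1001, 0.0356]
orientation: [2.218, -2.22, -0.01]
force: [-2.4, -0.0, 1.6]
opening: 0.0004
```

Request:
{"name": "play_rows", "arguments": {"increments": [[[0,-0.6,0,0],[0,-1.2,0,0],[0,-1.8,0,0],[0,-2.4,0,0],[0,-3,0,0]]]}}

```text
t: 3.15
tool_pos: [0.5032, 0.1001, 0.0355]
orientation: [2.218, -2.22, -0.01]
force: [-1.9, 0.1, 2.2]
opening: 0.0005
```

```bash
python3 -c "
from h import *
plan(.5325,.10,.034,np.pi/2)
im,d=read_camera('top');cv2.imwrite('pics/top2.png',cv2.resize(im[120:320,130:350],None,fx=3.5,fy=3))"
```

```text
t 3.15 pos [0.5032 0.1001 0.0355] F [-1.92  0.13  2.24] q [0.09 0.09 1.9  0.   1.15 1.67]
tool axes (cols):
 [[-0.001 -1.    -0.007]
 [-1.     0.001  0.002]
 [-0.002  0.007 -1.   ]]
shift cm [ 0.01 -2.93  0.13] turn -0.001
```

View pics/top2.png

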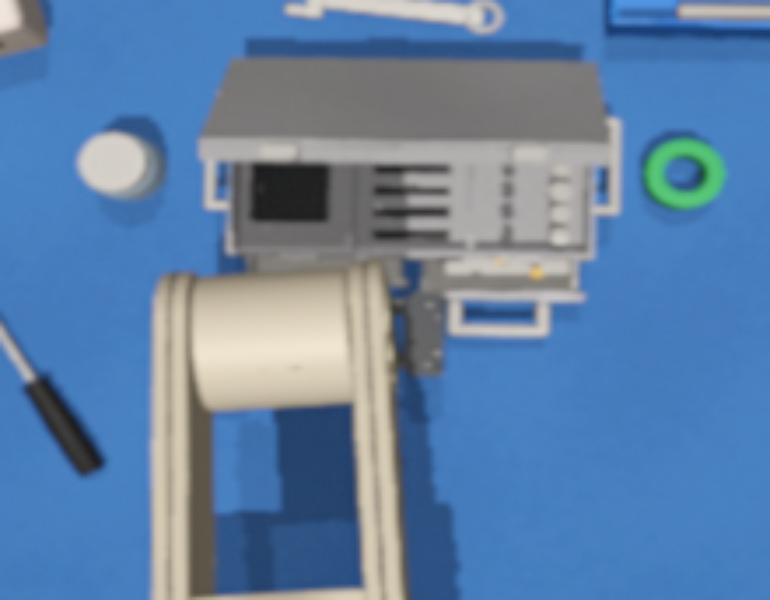

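Request:
{"name": "play_rows", "arguments": {"increments": [[[0,-0.5,0,0],[0,-1,0,0],[0,-1.5,0,0],[0,-2,0,0],[0,-2.3,0,0]]]}}

```text
t: 3.7
tool_pos: [0.5274, 0.1, 0.0354]
orientation: [2.218, -2.22, -0.009]
force: [-0.6, 0.5, 0.2]
opening: 0.0003
```

Request:
{"name": "play_rows", "arguments": {"increments": [[[0,-0.1,0,0],[0,-0.2,0,0],[0,-0.3,0,0]]]}}

```text
t: 4.0
tool_pos: [0.53, 0.1, 0.0353]
orientation: [2.218, -2.22, -0.01]
force: [-7.5, -0.2, 4.0]
opening: 0.0004
```

Request:
{"name": "play_rows", "arguments": {"increments": [[[0,0,0,0]]]}}

```text
t: 4.1
tool_pos: [0.5298, 0.1, 0.0354]
orientation: [2.218, -2.22, -0.01]
force: [-0.7, 0.3, -0.0]
opening: 0.0003
```

Request:
{"name": "play_rows", "arguments": {"increments": [[[0,-0.1,0,0]]]}}

```text
t: 4.2
tool_pos: [0.53, 0.1, 0.0353]
orientation: [2.217, -2.219, -0.012]
force: [-9.6, -1.4, 7.0]
opening: 0.0002
```

Request:
{"name": "play_rows", "arguments": {"increments": [[[0,1,0,0],[0,4,0,0],[0,6.5,0,0],[4,6.5,0,0],[8,6.5,0,0]]]}}

```text
t: 4.7
tool_pos: [0.4643, 0.0201, 0.036]
orientation: [2.221, -2.215, -0.01]
force: [1.4, -0.1, -0.2]
opening: 0.0005
```

```bash
python3 -c "
from h import *
plan(.49,-.039,.034,np.pi/2)
p=camera_params('scene');im,d=read_camera('scene');w=cloud(d,p)
cv2.imwrite('pics/sc3.png',cv2.resize(im[110:290,190:380],None,fx=4,fy=3.3))"
```

```text
t 4.7 pos [0.4643 0.0201 0.036 ] F [ 1.4  -0.06 -0.2 ] q [-0.07 -0.04  2.03  0.    1.15  1.5 ]
tool axes (cols):
 [[ 0.003 -1.    -0.008]
 [-1.    -0.003  0.001]
 [-0.001  0.008 -1.   ]]
shift cm [ 5.91 -2.56  0.17] turn 0.003
```

View pics/sc3.png

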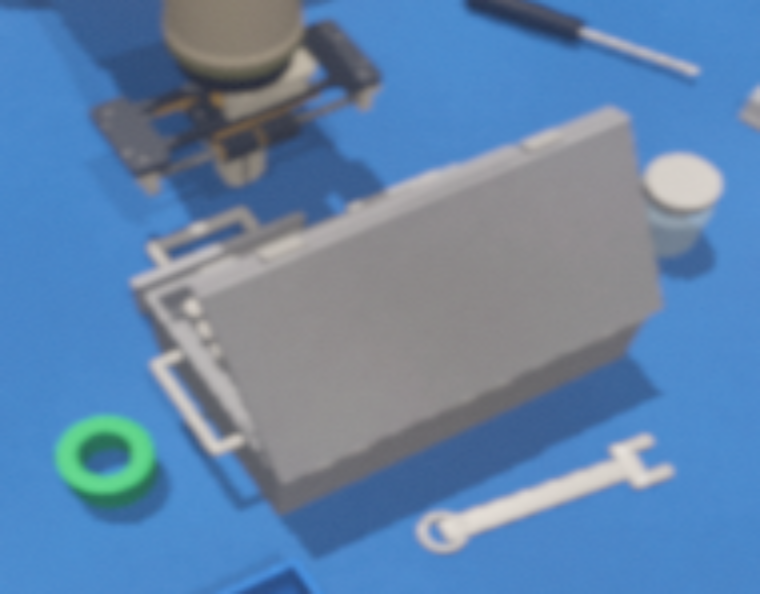

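The left drawer is in: its handle is now hidden behind the lid at px (330–380, 195). The right handle at (205,230) is still out. I'll push that one next.

Request:
{"name": "play_rows", "arguments": {"increments": [[[3,-0.2,0,0.003],[5.9,-0.5,0,0.003],[5.9,-1.5,0,0.003],[5.9,-2.4,0,0.003],[5.9,-3,0,0.003]]]}}

```text
t: 5.25
tool_pos: [0.4955, -0.0438, 0.0361]
orientation: [2.214, -2.22, -0.006]
force: [-1.8, -1.0, 0.6]
opening: 0.0003
```

Request:
{"name": "play_rows", "arguments": {"increments": [[[0,-0.5,0,0],[0,-1,0,0],[0,-1.5,0,0],[0,-2,0,0],[0,-2.5,0,0]]]}}

```text
t: 5.75
tool_pos: [0.5207, -0.0434, 0.0357]
orientation: [2.215, -2.22, -0.007]
force: [-1.7, 2.0, 0.2]
opening: 0.0004
```

```bash
python3 -c "
from h import *
plan(.53,-.039,.034,np.pi/2)
"
```

```text
t 5.75 pos [ 0.5207 -0.0434  0.0357] F [-1.72  2.03  0.25] q [-0.18  0.12  1.88 -0.    1.16  1.39]
tool axes (cols):
 [[-0.002 -1.    -0.008]
 [-1.     0.002 -0.001]
 [ 0.001  0.008 -1.   ]]
shift cm [-0.44 -0.93  0.17] turn -0.002
```

Request:
{"name": "play_rows", "arguments": {"increments": [[[0,-0.3,0,0],[0,-0.5,0,0],[0,-0.6,0,0],[0,-0.7,0,0],[0,-0.8,0,0]]]}}

```text
t: 6.25
tool_pos: [0.5287, -0.0434, 0.0357]
orientation: [2.214, -2.22, -0.007]
force: [-0.8, 1.1, 0.8]
opening: 0.0007
```

Request:
{"name": "play_rows", "arguments": {"increments": [[[0,-0.1,0,0],[0,-0.15,0,0]]]}}

```text
t: 6.45
tool_pos: [0.5299, -0.0434, 0.0356]
orientation: [2.214, -2.22, -0.008]
force: [-4.9, 2.0, 2.9]
opening: 0.0007
```

Request:
{"name": "play_rows", "arguments": {"increments": [[[0,-0.05,0,0],[0,-0.1,0,0]]]}}

```text
t: 6.65
tool_pos: [0.53, -0.0434, 0.0356]
orientation: [2.213, -2.218, -0.01]
force: [-8.9, 0.3, 6.3]
opening: 0.0005
```

Request:
{"name": "play_rows", "arguments": {"increments": [[[0,1.5,0,0],[0,4,0,0],[0,8,0,0],[0,12,-3,0],[0,14,-7,0]]]}}

```text
t: 7.15
tool_pos: [0.3861, -0.0424, 0.1046]
orientation: [2.21, -2.216, -0.019]
force: [0.7, -0.6, 0.2]
opening: 0.0002
```

```bash
python3 - <<'E'
from h import *
plan(.53,.03,.3,np.pi/2)
p=camera_params('top');im,d=read_camera('top');w=cloud(d,p)
np.savez('top4.npz',w=w,im=im)
P=w.reshape(-1,3)
for lo,hi in [((.50,.06,.03),(.557,.14,.056)),((.50,-.08,.03),(.557,0,.056)),((.515,.06,.05),(.6,.14,.07)),((.515,-.08,.05),(.6,0,.07))]:
    q=P[np.all((P>lo)&(P<hi),1)];print(len(q),q.mean(0).round(4),np.percentile(q[:,0],[2,50,98]).round(4))
q=P[np.all((P>(.555,-.1,.09))&(P<(.59,.15,.107)),1)];b=[]
for y in np.arange(-.09,.14,.01):
    k=q[abs(q[:,1]-y)<.005]
    if len(k): b.append((y,k[:,0].min()))
b=np.array(b);print("rim",np.polyfit(b[:,0],b[:,1],1))
cv2.imwrite('pics/top4.png',cv2.resize(im[120:320,130:350],None,fx=3.5,fy=3))
E
```

```text
t 7.15 pos [ 0.3861 -0.0424  0.1046] F [ 0.74 -0.61  0.22] q [-0.24 -0.36  2.18 -0.    1.35  1.34]
tool axes (cols):
 [[-0.003 -1.    -0.017]
 [-1.     0.003  0.   ]
 [-0.     0.017 -1.   ]]
shift cm [ -7.28 -14.04 -19.78] turn -0.003
105 [0.5464 0.1016 0.0431] [0.5414 0.5453 0.5564]
117 [ 0.5464 -0.037   0.0434] [0.5412 0.5467 0.5557]
204 [0.5893 0.1024 0.0647] [0.5796 0.589  0.5997]
214 [ 0.5881 -0.0401  0.0643] [0.5612 0.5883 0.5995]
rim [-0.00250036  0.57304517]
```

View pics/top4.png

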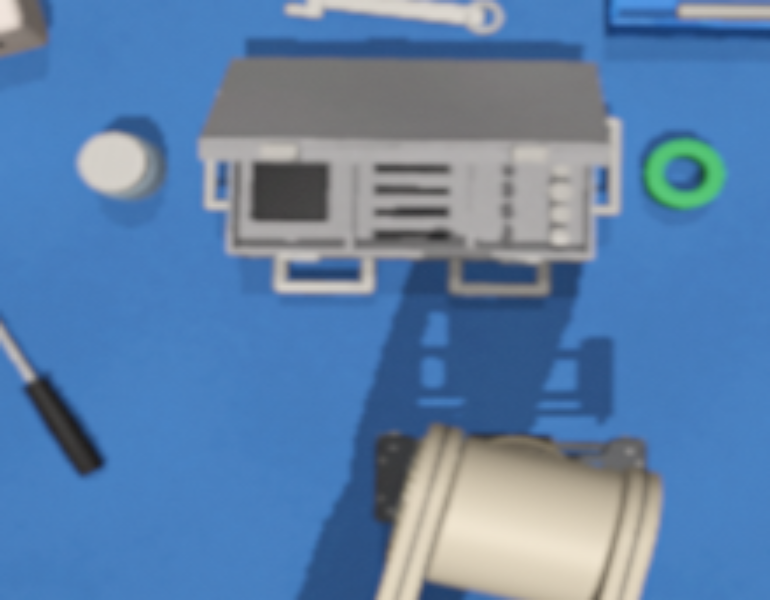

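Both handles are now at x ≈ 0.546, at px (325,290) and (500,290), which matches home. The chest rim hasn't moved (0.573). Next is the lid.

Request:
{"name": "play_rows", "arguments": {"increments": [[[0,0,-4.5,0],[-1,0,-9,0],[-3,-1,-13.5,0],[-5,-3,-17.5,0],[-7.2,-6,-21,0]]]}}

```text
t: 7.7
tool_pos: [0.4517, 0.029, 0.3264]
orientation: [2.217, -2.224, 0.005]
force: [0.4, -1.1, 0.0]
opening: 0.0004
```

```bash
python3 -c "
from h import *
plan(.70,.03,.335,np.pi/2)
h=np.array([.743,.1])
for a in range(62,-4,-6):
    t=np.radians(a);c,s=np.cos(t),np.sin(t)
    p=h+.155*np.array([-c,s])+.008*np.array([s,c])+[.0075,.011]
    print(a,p.round(4))
"
```

```text
t 7.7 pos [0.4517 0.029  0.3264] F [ 0.37 -1.07  0.02] q [-0.05 -0.29  1.72 -0.    1.72  1.53]
tool axes (cols):
 [[-0.003 -1.     0.001]
 [-1.     0.003 -0.003]
 [ 0.003 -0.001 -1.   ]]
shift cm [ -0.17 -24.83  -0.84] turn -0.003
62 [0.6848 0.2516]
56 [0.6705 0.244 ]
50 [0.657  0.2349]
44 [0.6446 0.2244]
38 [0.6333 0.2127]
32 [0.6233 0.1999]
26 [0.6147 0.1861]
20 [0.6076 0.1715]
14 [0.602  0.1563]
8 [0.5981 0.1405]
2 [0.5959 0.1244]
```

Request:
{"name": "play_rows", "arguments": {"increments": [[[0,-4.8,-0.8,0],[0,-9.6,-0.8,0],[0,-14.4,-0.8,0],[0,-19.2,-0.8,0],[0,-24.5,-0.8,0]]]}}

```text
t: 8.2
tool_pos: [0.6961, 0.0282, 0.3347]
orientation: [2.217, -2.224, 0.007]
force: [0.5, 0.0, 1.3]
opening: 0.0006
```

```bash
python3 -c "
from h import *
plan(.692,.03,.252,np.pi/2)
im,d=read_camera('scene')
cv2.imwrite('pics/sc5.png',cv2.resize(im[80:290,170:400],None,fx=3.3,fy=2.8))"
```

```text
t 8.2 pos [0.6961 0.0282 0.3347] F [0.46 0.03 1.34] q [-0.03  0.38  1.   -0.    1.75  1.54]
tool axes (cols):
 [[-0.003 -1.     0.003]
 [-1.     0.003 -0.004]
 [ 0.004 -0.003 -1.   ]]
shift cm [-0.21  0.43  8.27] turn -0.003
```

View pics/sc5.png

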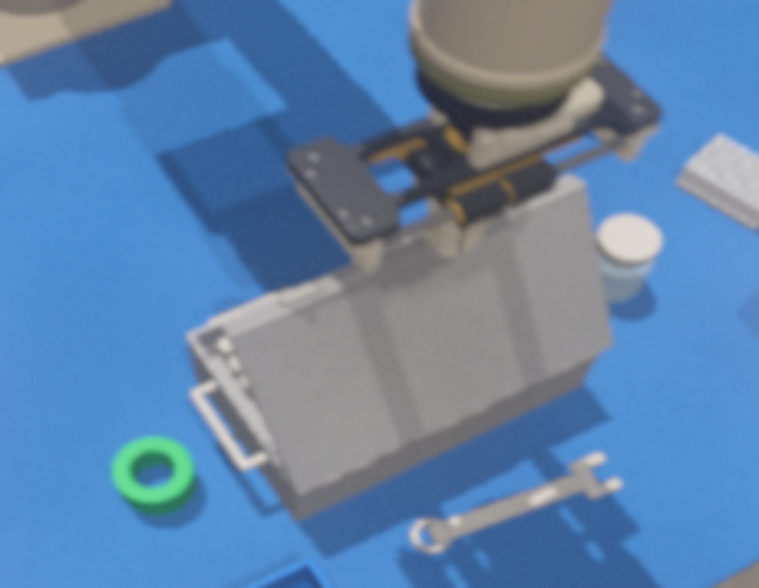

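The gripper is above and behind the lid edge, fingers at px (450,240), clear of the lid and ready to go down.

Request:
{"name": "play_rows", "arguments": {"increments": [[[0,0,3,0],[0,0.2,6,0],[0,0.4,8,0],[0,0.4,8.3,0]]]}}

```text
t: 8.65
tool_pos: [0.6964, 0.0274, 0.239]
orientation: [2.211, -2.219, -0.007]
force: [-1.2, -0.3, -0.3]
opening: 0.0005
```

Request:
{"name": "play_rows", "arguments": {"increments": [[[0,-0.5,0,0],[0,-1,0.2,0],[0,-1.5,0.4,0]]]}}

```text
t: 8.95
tool_pos: [0.7128, 0.0273, 0.2368]
orientation: [2.212, -2.221, -0.003]
force: [-0.1, 0.4, 1.2]
opening: 0.0004
```

Request:
{"name": "play_rows", "arguments": {"increments": [[[0,0,0,0],[0,-0.7,0.4,0],[0,-1.4,0.8,0]]]}}

```text
t: 9.25
tool_pos: [0.7276, 0.0272, 0.2294]
orientation: [2.213, -2.222, -0.002]
force: [0.4, -0.6, -0.1]
opening: 0.0005
```

Sign slip: tool +y is world −x. Nothing was touched, so I'll reverse.

Request:
{"name": "play_rows", "arguments": {"increments": [[[0,1,-0.8,0],[0,2.2,-1.7,0],[0,3.3,-1.9,0],[0,4.1,-1.9,0],[0,4.8,-1.8,0]]]}}

```text
t: 9.75
tool_pos: [0.6795, 0.0274, 0.2475]
orientation: [2.213, -2.222, -0.001]
force: [-0.3, 0.7, -0.1]
opening: 0.0003
```

```bash
python3 -c "
from h import *
plan(.67,.03,.244)"
```

```text
t 9.75 pos [0.6795 0.0274 0.2475] F [-0.3   0.67 -0.09] q [-0.03  0.35  1.21 -0.    1.59  1.54]
tool axes (cols):
 [[-0.004 -1.    -0.005]
 [-1.     0.004 -0.003]
 [ 0.003  0.005 -1.   ]]
shift cm [-0.26  0.95  0.35] turn 0
```

Request:
{"name": "play_rows", "arguments": {"increments": [[[0,0.9,0.35,0],[0,1.8,0.95,0],[0,2.7,1.6,0],[0,3.5,2.3,0],[0,4.25,3.1,0]]]}}

```text
t: 10.25
tool_pos: [0.6367, 0.0274, 0.2163]
orientation: [2.213, -2.222, -0.001]
force: [1.4, 0.7, 0.8]
opening: 0.0002
```

```bash
python3 -c "
from h import *
plan(.6233,.03,.1999)
p=camera_params('top');im,d=read_camera('top')
cv2.imwrite('pics/top6.png',cv2.resize(im[100:300,130:350],None,fx=3.5,fy=3))
p=camera_params('scene');im,d=read_camera('scene');P=cloud(d,p).reshape(-1,3)
cv2.imwrite('pics/sc6.png',cv2.resize(im[80:290,170:400],None,fx=3.3,fy=2.8))
q=P[np.all((P>(.66,-.09,.12))&(P<(.76,-.03,.19)),1)]
print(len(q),np.degrees(np.arctan(-np.polyfit(q[:,0],q[:,2],1)[0])))"
```

```text
t 10.25 pos [0.6367 0.0274 0.2163] F [1.42 0.67 0.84] q [-0.04  0.24  1.39 -0.    1.52  1.54]
tool axes (cols):
 [[-0.004 -1.    -0.004]
 [-1.     0.004 -0.003]
 [ 0.003  0.004 -1.   ]]
shift cm [-0.26  1.34  1.64] turn 0
889 38.687908787089484
```

View pics/sc6.png

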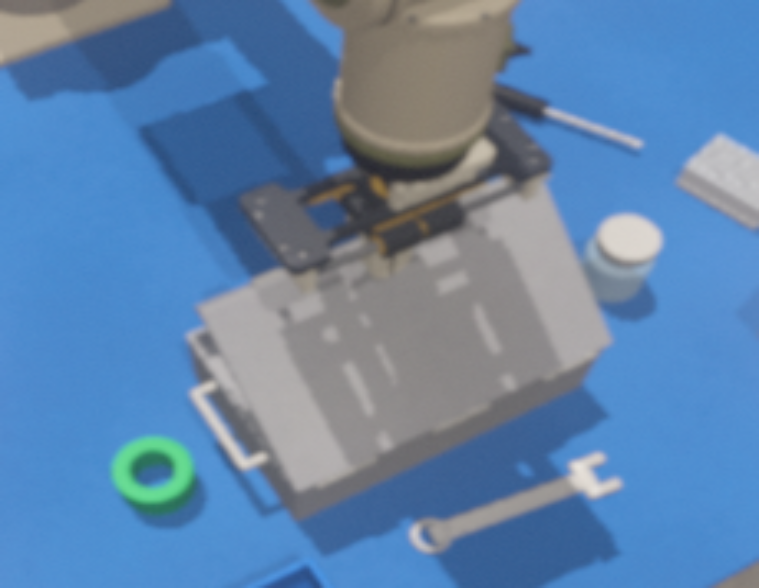

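The lid follows the fingertips and has come down to about 39°. I'll keep following the arc.

Request:
{"name": "play_rows", "arguments": {"increments": [[[0,0.67,0.8,0],[0,1.34,1.65,0],[0,1.9,2.55,0],[0,2.45,3.5,0],[0,2.9,4.5,0]]]}}

```text
t: 10.85
tool_pos: [0.6062, 0.0275, 0.1697]
orientation: [2.212, -2.221, -0.004]
force: [0.7, 0.5, 1.7]
opening: 0.0005
```

Request:
{"name": "play_rows", "arguments": {"increments": [[[0,0.4,0.9,0],[0,0.6,1.7,0],[0,0.8,2.5,0],[0,0.95,3.2,0],[0,1,3.8,0]]]}}

```text
t: 11.35
tool_pos: [0.5956, 0.0274, 0.131]
orientation: [2.212, -2.22, -0.005]
force: [-0.8, 0.6, 0.9]
opening: 0.0002
```

Request:
{"name": "play_rows", "arguments": {"increments": [[[0,0,0.4,0],[0,0,0.7,0],[0,0,0.9,0],[0,0,1.1,0]]]}}

```text
t: 11.75
tool_pos: [0.5957, 0.0274, 0.1201]
orientation: [2.212, -2.221, -0.004]
force: [-0.8, 0.2, 0.9]
opening: 0.0003
```

Request:
{"name": "play_rows", "arguments": {"increments": [[[0,0,0.1,0],[0,0,0.15,0]]]}}

```text
t: 11.95
tool_pos: [0.5957, 0.0274, 0.1192]
orientation: [2.212, -2.22, -0.004]
force: [-4.5, -0.1, 7.9]
opening: 0.0004
```

Request:
{"name": "play_rows", "arguments": {"increments": [[[0,0,0.1,0],[0,0,0.15,0]]]}}

```text
t: 12.15
tool_pos: [0.5958, 0.0273, 0.1192]
orientation: [2.212, -2.22, -0.004]
force: [-8.9, 0.5, 13.5]
opening: 0.0004
```

Request:
{"name": "play_rows", "arguments": {"increments": [[[0,0,-1,0],[0,0,-4,0],[0,0,-8,0],[0,4,-12,0],[0,8,-16,0]]]}}

```text
t: 12.65
tool_pos: [0.5257, 0.0281, 0.272]
orientation: [2.212, -2.221, -0.003]
force: [1.0, -0.1, 0.9]
opening: 0.0003
```

Request:
{"name": "play_rows", "arguments": {"increments": [[[0,4,0,0],[0,8,0,0],[0,11,0,0],[0,11,0,0]]]}}

```text
t: 13.05
tool_pos: [0.4138, 0.0286, 0.2739]
orientation: [2.213, -2.222, -0.001]
force: [-0.1, 0.1, -0.2]
opening: 0.0004
```

```bash
python3 - <<'E'
from h import *
print(read_state()["tool_pos"])
for n in("top","scene"):
    p=camera_params(n);im,d=read_camera(n);w=cloud(d,p);P=w.reshape(-1,3)
    o=np.load(n+"0.npz")["w"].reshape(-1,3)
    cv2.imwrite(f'pics/{n}7.png',cv2.resize(im[80:290,130:400],None,fx=2.8,fy=2.8))
    q=P[np.all((P>(.585,-.09,.09))&(P<(.735,.15,.13)),1)]
    A=np.c_[q[:,0]-.743,q[:,1],np.ones(len(q))];c=np.linalg.lstsq(A,q[:,2],rcond=None)[0]
    print(n,len(q),"lid angle deg",np.degrees(np.arctan(-c[0])),"z at hinge",c[2],"mean z",q[:,2].mean())
    for nm,lo,hi in [("hL",(.50,.06,.03),(.557,.14,.056)),("hR",(.50,-.08,.03),(.557,0,.056)),("jar",(.6,.21,.075),(.72,.30,.1)),("reel",(.6,-.25,.035),(.72,-.15,.055)),("spanner",(.77,-.05,.003),(.86,.16,.02)),("bailR",(.6,-.16,.065),(.75,-.115,.09)),("bailL",(.6,.175,.065),(.75,.205,.09))]:
        f=lambda P:P[np.all((P>lo)&(P<hi),1)]
        a,b=f(o),f(P)
        print(nm,len(a),a.mean(0).round(4) if len(a) else None,len(b),b.mean(0).round(4) if len(b) else None)
E
```

```text
[0.41377834 0.02864045 0.27388126]
top 5034 lid angle deg 0.007759269225768242 z at hinge 0.10686359146063487 mean z 0.10688414525172416
hL 68 [0.5132 0.1002 0.0468] 105 [0.5464 0.1016 0.0431]
hR 192 [ 0.5184 -0.0375  0.0443] 117 [ 0.5464 -0.037   0.0428]
jar 292 [0.6546 0.2659 0.084 ] 289 [0.6546 0.266  0.0832]
reel 276 [ 0.6553 -0.1849  0.0437] 278 [ 0.6552 -0.185   0.0437]
spanner 468 [0.8166 0.0582 0.0062] 462 [0.8156 0.0606 0.0061]
bailR 103 [ 0.6573 -0.1262  0.0769] 109 [ 0.6595 -0.1257  0.0771]
bailL 54 [0.6348 0.1881 0.0769] 110 [0.6595 0.1886 0.0768]
scene 5035 lid angle deg 0.14576816793618447 z at hinge 0.10806211881677405 mean z 0.10827504380356143
hL 115 [0.5188 0.0979 0.0433] 0 None
hR 195 [ 0.5214 -0.0399  0.0457] 0 None
jar 273 [0.656  0.2645 0.0839] 279 [0.6565 0.2641 0.0838]
reel 348 [ 0.6553 -0.185   0.0443] 350 [ 0.6555 -0.1849  0.0443]
spanner 513 [0.8172 0.0539 0.0064] 522 [0.8174 0.0533 0.0065]
bailR 119 [ 0.6579 -0.1241  0.0782] 121 [ 0.6575 -0.1241  0.0784]
bailL 0 None 54 [0.6576 0.1921 0.0786]
```

View pics/top7.png

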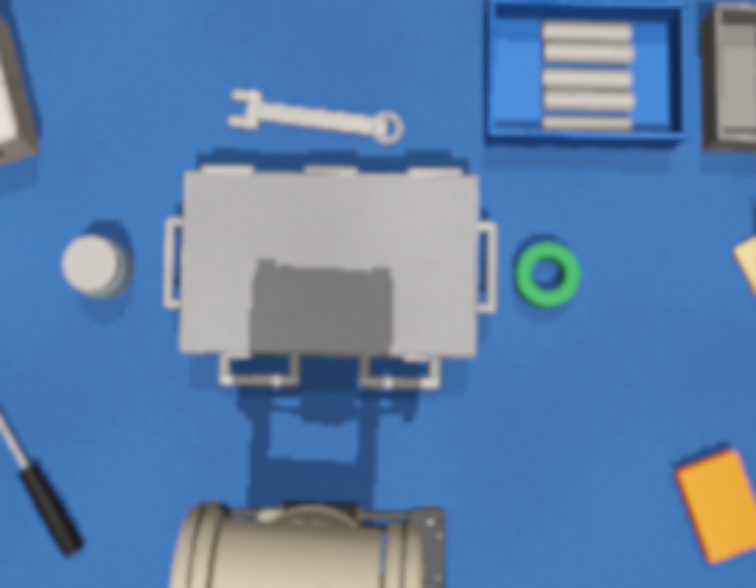

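View pics/scene7.png

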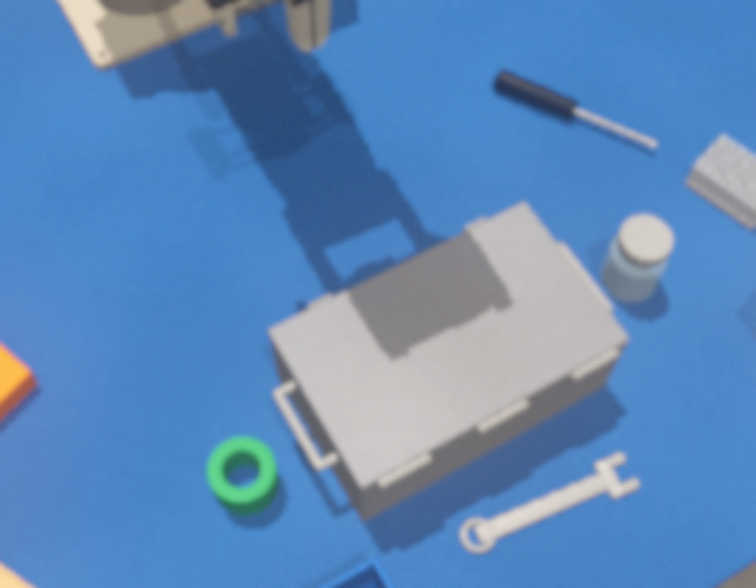

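The lid lies flat at px (185–475, 170–355) in the top view. Both handles are symmetric at home, about px row 380, and the bystanders haven't moved. The arm is clear, so I'm handing in.

```bash
python3 -c "
from plant import *
print(close_job())"
```

```text
the job is handed in; nothing more can be done
None
```

The chest is closed up: both drawers are home and the lid is shut, and I've handed the job in at about 13 s. I pushed the left drawer in by its handle, then the right, with closed fingertips. Only then did I swing the lid over from behind and press it shut with about 13 N.

**Last checks:**
- **Drawers:** both handles measured at x = 0.546 m, with about 0.545 expected when home. Each push ended at a firm stop, with 9–10 N along the push at the end.
- **Lid:** the angle measured 0.0° from the top camera and 0.15° from the scene camera, with the top face at about 107–108 mm.
- **Chest:** its front rim was unmoved at 0.573 m after the drawer pushes. After the lid, the right-hand bail agreed with the start to within about 2 mm. The left bail was partly hidden by the lid at the start, so it gives no comparison.
- **Bystanders:** the jar and reel were unchanged within measuring noise. The spanner's top-camera reading shifted about 2 mm, but the scene camera showed under 1 mm and the arm never went near it. I didn't measure the heat sink, board, driver or bit box; the arm didn't come near them.

One mistake on the way: I made two short moves in the wrong direction behind the lid because of a sign slip. They were in free air and touched nothing.

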